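Key a disc onto its locating pin by fingertip

ROBOT

A 7-joint arm with a two-finger parallel gripper is mounted at the origin on a cart in front of the work surface, level with it; the furniture and walls round the work are solid. World frame = base frame: x ahead of the robot, y to its left, z up, the work surface at z = 0. Lengths are in mm, angles in rad, forces in N, time in s.
With the tool pointing down it reaches from about 400 to 850 mm from the base axis. Payload 4.5 kg.
Tool frame: the origin (TCP) lies midway between the tips of the shut fingers; the grasp point (between the pads) lies bot.grip_point_offset behind it (bot.grip_point_offset is the distance from the TCP to the grasp point, in mm); z points along the fingers, y is the line along which they close (so a half turn about z gives the same grasp; the last joint's range is limited). The gripper opens to 85 mm and grips with 20 to 120 N. Pads are 22 mm wide; open, the fingers measure 114 mm over their backs; the gripper's body (76 mm by 85 mm) begins 54 mm behind the grasp point. The pads swing forward as they close: fully open they stand 13 mm farther back than shut.
Start: joints at [1.262, 0.689, -0.195, 1.565, 0.157, 0.902, -0.215], TCP at [210.108, -588.65, 231.317] pointing down, gripper open.
Joint ranges: [-3.01, 3.01], [-0.46, 2.08], [-1.47, 1.51], [0.13, 2.56], [-1, 4.14], [0.04, 2.09], [-2.66, 2.66]. Speed limits (rad/s): [2.57, 2.57, 3.14, 3.14, 3.14, 3.14, 3.14].

INTERFACE

Orientations are given as a unit quaternion [x, y, z, w].
In Python, from plant import bot gives the robot as it stands. Calls block until the motion is done:
- bot.move_pose(position, orientation): joint-space move of the TCP to a pose.
- bot.servo_line(position, rotation=None, max_speed=150): straight line of the TCP; rotation=None keeps the orientation; max_speed is the mean speed in mm/s.
- bot.movej(angles): joint-space move.
- bot.set_gripper(opening): opening from 0.0 (shut) to 1.0 (fully open); the grip force is fixed at half the most; returns when the fingers have stopped.
- bot.hold(seconds).
- bot.ik(position, orientation): joint angles nearest the present ones, or None.
- bot.snapshot(name): name is "scene" or "side" or "wrist"; returns a dict with "image" (420x560x3 uint8, red, green, blue), "fov_y" (degrees; the focal length in pixels is half the picture's height over the tangent of half this angle, whatever the lens; pixels are square), "cx", "cy" (the principal point, pixels), "eye" and "rotation" of the camera in the world. Camera axes: x right, y down, z forward; pixel columns grow to the right and rows downward; lengths in mm; the calibration is good to about 2 mm. A picture is of the moment at which its call begins. There is no depth.
A pose or a line that the arm cannot do raises bot.IKError and nothing moves.
- bot.hand_in(): hands the job in; it is judged then, once.
Readings, each from a call of its own:
- bot.get_time_s(): time.
- bot.get_qpos(): joint angles.
- bot.get_qvel(): joint speeds.
- bot.get_effort(): joint torques, N m.
- bot.get_ee_pos(): TCP position.
- bot.get_tcp_rot(): TCP orientation.
- bot.get_force(): force on the tool from outside, world axes, zero at the start.
- bot.get_torque(): the same for the moment, N m.
- bot.get_width(): opening from 0.0 (shut) to 1.0 (fully open).
- bot.get_finger_force(): force on a finger pad.
Only numpy, scipy, OpenCV 4.12 (cv2) and the standard library are available. Lean on these libraries where they do the work, as an engineer would, in place of code of your own. Each camera call takes 0.05 s, during which the arm holds its last target. There are 200 camera calls.

TASK

The steel disc on the round bench fixture has not been keyed home yet. Push its stud round with the fingertips until the notch in the rim stands over the fixture's locating pin, then press the disc down by its centre boss until it is fully seated and flat. Only push and press, do not lift the disc, and leave the other things on the bench where they are.

Things in the scene. Friction and masses are not known exactly. Their poses are not given: they have to be found in the camera images.
- base: Round grey fixture bolted to the bench (does not move); set at different places and yaws. Origin: centre of its underside, on the bench; z up. Flange 148 mm diameter, 10 mm thick. In the middle stands a hidden steel post, 19 mm diameter, which the disc turns on with 1 mm play all round; the shoulder round its foot, 36 mm above the bench, is the disc's seat.
- collar (a joint): Aluminium collar of 66 mm diameter round the post, under the disc. It carries the disc 10 mm above its seat. Value: metres it has been pushed down, 0 at the start to 0.010. It slides with a stiff friction of about 8 N and stays where it is pushed (no spring).
- pin (a point): Tip of the fixture's locating pin: upright steel pin 10 mm diameter, tapered at the tip over the last 2.5 mm, tip 44 mm above the bench, on the fixture's own -x side 56 mm from its axis. Half of the pin stands out beyond the disc's rim, so that it can be seen from above.
- disc: Loose steel disc, 112 mm diameter, 12 mm thick, about 0.28 kg. Origin: centre of its underside, on the turning axis; z up. Its underside is 46 mm above the bench at the start, 36 mm when seated. It turns either way (1 to 3 N at the stud) and stays where it is left. It starts 0.6 rad to half a turn away from the pin, either way. Notch on its own -x side, stud straight opposite on +x.
- notch (a point): Middle of the notch in the disc's rim, level with the disc's upper face, 56 mm from the axis. The notch is 16 mm wide, about 9 mm deep radially, open to the outside and right through the thickness; it takes the 10 mm pin with 3 mm to spare on each side, so the disc's angle must be right within about 0.05 rad.
- stud (a point): Top of the upright push stud: steel roller, 12 mm diameter, that spins freely about its own upright axis; top 18 mm above the disc's upper face, 42 mm from the disc's axis, opposite the notch. Push it sideways to turn the disc.
- boss (a point): Centre of the flat top of the boss in the middle of the disc: dark steel, 32 mm diameter, 20 mm high above the disc's upper face. Press here: about 4 to 7 N starts the disc down; it travels 10 mm to its hard seat. If the notch is not over the pin, the disc lands on the pin after 2 mm instead.
- turned_pin: Bystander: dark turned pin, 25 mm diameter, 63 mm tall, standing upright behind the fixture. Origin: centre of its underside.
- spur_gear: Bystander: steel spur gear, 60 mm diameter, 14 mm high, behind the fixture. Origin: centre of its underside.
- tin: Bystander: round flat tin, 64 mm diameter, 31 mm high, in front of the fixture. Origin: centre of its underside.
- test_block: Bystander: round steel test block, 65 mm diameter, 15 mm high, in front of the fixture. Origin: centre of its underside.

How it is judged (in metres and radians):
At the end, for the whole second after the job is handed in: The disc is at rest on its seat: underside less than 1.6 mm above the seated height of 36 mm over the fixture's underside, axis within 3 mm of the fixture's, level within 0.04 rad, notch round the pin (middle of the notch within 5 mm of the pin's axis seen from above) (z of disc in the frame of base between 0.0335 and 0.0376 m and horizontal distance between disc and base below 0.003 m and angle between disc's own z axis and vertical below 0.04 rad and horizontal distance between notch and pin below 0.005 m and linear speed of disc below 0.01 m/s and angular speed of disc below 0.1 rad/s); the robot touches nothing.
It fails at once if the disc is lifted more than 5 mm above its starting height (z of disc in the frame of base above 0.051 m).
It fails at once if the disc is tipped by more than 0.25 rad (angle between disc's own z axis and vertical above 0.25 rad).
It fails at once if a bystander (turned pin, spur gear, tin, test block) is moved more than 15 mm (distance of any of turned_pin, spur_gear, tin, test_block from where it was at the start of the episode above 0.015 m).
It also fails if it takes over 72 s, if anything falls off the work surface, if the arm or the gripper's body presses on something with over 40 N, if the wrist force passes 120 N, or if a joint passes its speed limit or range.

## Working session

There is one attempt and no reset: what is moved stays moved. The work goes in short steps, each a Python script; the robot and the scene stay as the last script left them, time stands still between calls to the robot, and variables do not carry over. Pictures are saved under pics/ and viewed, at most 10 in all, crops included, and the job is handed in when it is done.

```bash
mkdir -p pics; ls; cat > h.py <<'E'
import numpy as np, cv2
from plant import bot
def snap(n,fn):
    s=bot.snapshot(n); cv2.imwrite('pics/'+fn+'.png',s['image'][:,:,::-1]); np.save('pics/'+fn+'.npy',s,allow_pickle=True); return s
def load(fn): return np.load('pics/'+fn+'.npy',allow_pickle=True).item()
def R(s):
    r=np.array(s['rotation'],float)
    if r.shape==(3,3): return r
    from scipy.spatial.transform import Rotation as Ro
    return Ro.from_quat(r).as_matrix()
def ray(s,u,v):
    f=s['image'].shape[0]/2/np.tan(np.radians(s['fov_y'])/2)
    return np.array(s['eye'],float),R(s)@np.array([(u-s['cx'])/f,(v-s['cy'])/f,1])
def plane(s,u,v,z):
    e,d=ray(s,u,v); return e+d*(z-e[2])/d[2]
def proj(s,p):
    f=s['image'].shape[0]/2/np.tan(np.radians(s['fov_y'])/2)
    c=R(s).T@(np.array(p,float)-np.array(s['eye'],float)); return c[:2]/c[2]*f+np.array([s['cx'],s['cy']])
E
python3 - <<'E'
from h import *
a=[snap(n,n+'0') for n in('scene','side','wrist')]
for s in a: print({k:v for k,v in s.items() if k!='image'})
im=np.hstack([s['image'] for s in a[:2]])
cv2.imwrite('pics/c0.png',cv2.resize(np.vstack([np.hstack([a[0]['image'],a[1]['image']]),np.hstack([a[2]['image'],0*a[2]['image']])])[:,:,::-1],(800,600)))
print(bot.get_tcp_rot(),bot.grip_point_offset,bot.get_time_s())
E
```

```text
pics
{'fov_y': 55.653592233188675, 'cx': 280.0970520059127, 'cy': 215.65639755444246, 'eye': array([319.41891286, 637.81850296, 710.57376966]), 'rotation': array([-0.22021706,  0.90757423, -0.34858823,  0.07937071])}
{'fov_y': 49.76643856228204, 'cx': 276.81288475471854, 'cy': 211.16411387223272, 'eye': array([113.44406733, 897.4207422 , 441.64878926]), 'rotation': array([-0.2255741 ,  0.79687879, -0.54264512,  0.14013137])}
{'fov_y': 69.34214466328882, 'cx': 280.86771204463093, 'cy': 202.64066776253142, 'eye': array([ 281.0849885 , -563.41363848,  372.95406363]), 'rotation': array([ 0.80821488, -0.56919549, -0.08765987,  0.12296727])}
[ 9.85342145e-01  1.70588377e-01 -1.82558385e-04 -6.55805739e-04] 18.700000000000003 0.15
```

View pics/scene0.png

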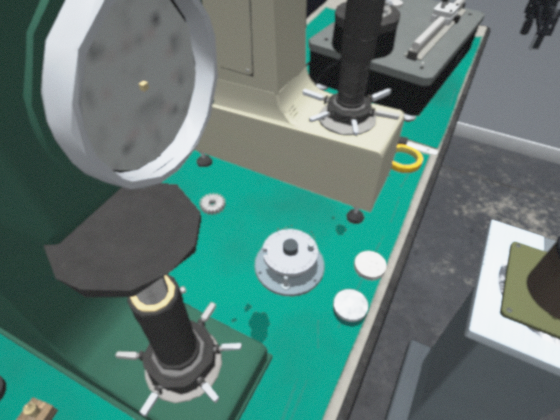

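The scene view shows the fixture at about (290,262), with the dark boss at (291,246). The gear is at (212,203), and the tin and test block are at (350,305) and (370,264). I'll enlarge both views.

```bash
python3 - <<'E'
from h import *
s=load('scene0'); d=load('side0')
p=plane(s,291,244,78);print(p)
q=proj(d,p);print(q)
print(plane(s,212,203,14),plane(s,350,303,31),plane(s,370,262,15))
a=s['image'][205:325,230:330]; x,y=np.clip(q.astype(int),60,None)
b=d['image'][max(y-60,0):max(y-60,0)+120,x-50:x+50]; print(x-50,max(y-60,0))
o=np.hstack([cv2.resize(i,(400,480),interpolation=cv2.INTER_CUBIC) for i in(a,b)])
cv2.imwrite('pics/c1.png',o[:,:,::-1])
E
```

```text
[518.1070795  187.78017891  78.        ]
[280.68833208 228.42069666]
[762.45775924 117.96038319  14.        ] [369.50684453 230.63417856  31.        ] [367.1543545  108.73635234  15.        ]
230 168
```

View pics/c1.png

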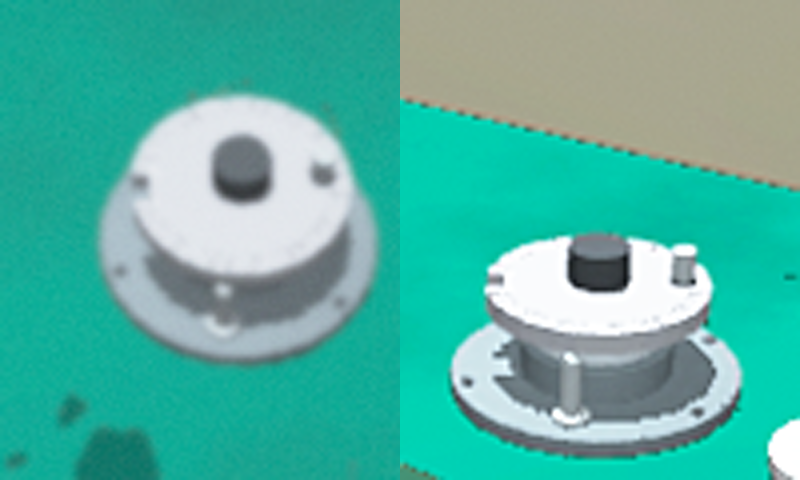

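View pics/side0.png

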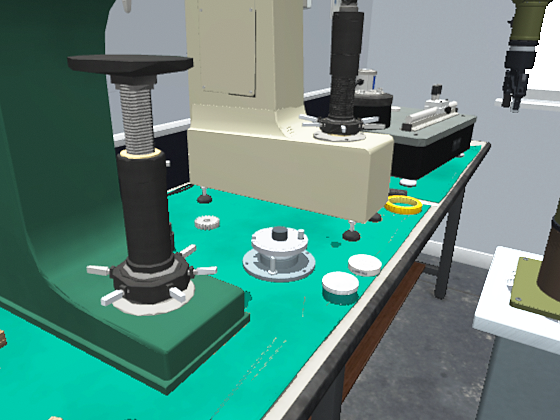

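The crops show the notch on the left rim and the stud on the right, with the pin nearest the cameras, about a quarter turn from the notch. Scene pixels:
- boss (290.5,243.2)
- stud (311,245.7)
- notch (265,250.2)
- pin tip (285.5,277)

The beige machine's base corner stands nearby.

```bash
python3 - <<'E'
from h import *
s=load('scene0'); d=load('side0')
P=dict(boss=((290.5,243.2),(280,229.5),78),stud=((311,245.7),(301,230.2),76),notch=((265,250.2),(253.5,237.5),58),pin=((285.5,277),(272.7,256.7),44))
for k,(a,b,z) in P.items(): print(k,plane(s,*a,z)[:2].round(1),plane(d,*b,z)[:2].round(1))
def tri(a,b):
    e,u=ray(s,*a);f,v=ray(d,*b);t=np.linalg.lstsq(np.c_[u,-v],f-e,rcond=None)[0];return ((e+u*t[0]+f+v*t[1])/2).round(0)
print('corner top',tri((405,117),(392,147)),'left top',tri((213,103),(190,105)))
print('corner bottom',plane(s,372,208,0),'left bot',plane(s,200,155,0),'spindle base',tri((352,115),(345,130)),'platter edges',tri((48,245),(68,62)),tri((200,215),(193,62)))
print('yfoot',plane(s,355,220,0),'edge',plane(s,345,400,0))
# turned pin search: dark pix of side near (172,230)
o=d['image'][180:300,100:240];o2=s['image'][150:300,180:300]
cv2.imwrite('pics/c2.png',np.hstack([cv2.resize(i,(400,400)) for i in(o,o2)])[:,:,::-1])
from scipy.spatial.transform import Rotation as Ro
for y in(0,np.pi/2): 
  q=(Ro.from_euler('z',y)*Ro.from_quat([1,0,0,0])).as_quat(); print(bot.ik([518,188,250],q), bot.ik([518,188,90],q))
E
```

```text
boss [519.9 186.4] [516.6 193. ]
stud [481.2 171.7] [482.5 169.2]
notch [564.5 212.5] [563.1 216.8]
pin [502.3 242.7] [502.3 243. ]
corner top [ 418. -185.  183.] left top [745. 133. 294.]
corner bottom [415.4269479  -59.37230638   0.        ] left bot [903.0750489  -31.19726616   0.        ] spindle base [505. -71. 231.] platter edges [628. 528. 399.] [518. 427. 401.]
yfoot [ 4.39006262e+02 -2.98394798e+00  1.13686838e-13] edge [314.53601698 390.50681174   0.        ]
[-0.39324474  0.56388453 -0.062671    1.77296336  0.04640266  0.80617013
 -2.04916454] [-0.52817735  0.81559242  0.1639885   1.91409126 -0.28639561  0.4343124
 -1.72497956]
[-0.10188878  0.60809194 -0.54751589  1.75760184  0.39374723  0.887011
 -0.82251506] [-0.2859078   0.8116476  -0.24613184  1.90113574  0.39590347  0.47611796
 -0.81282071]
```

View pics/c2.png

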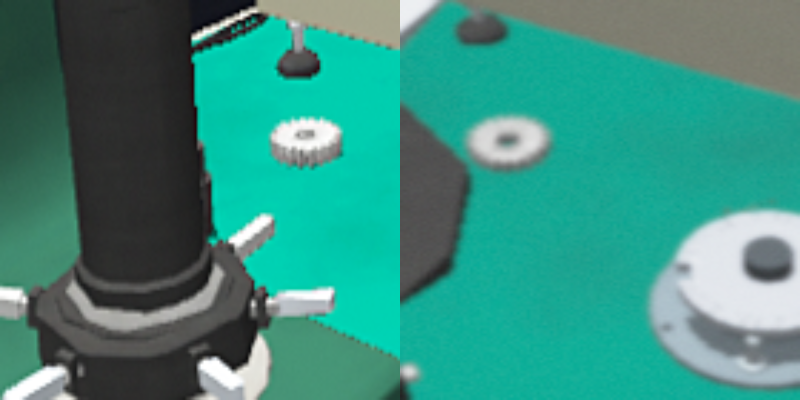

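The turned pin only peeks out behind the pillar in the side view, at about (172,235). It and the gear at (212,203) in the scene view are both well clear of the fixture. The fixture axis is near (518,189), the pin direction is about 106° and the stud is at about -152°, so it has to turn about +78°. I'll retract, swing round, and look from above with the wrist camera.

```bash
cat >> h.py <<'E'
from scipy.spatial.transform import Rotation as Ro
def Q(psi): return (Ro.from_euler('z',psi,degrees=True)*Ro.from_quat([1,0,0,0])).as_quat()
E
python3 - <<'E'
from h import *
bot.servo_line([210,-588,340],max_speed=250)
for r in (400,430,460):
    p=np.array([210,-588])/624*r
    try: bot.servo_line([*p,340],max_speed=300); print(r);break
    except bot.IKError: pass
bot.set_gripper(0)
q=np.array(bot.get_qpos()); print(q); q[0]=-0.35; bot.movej(q)
print(bot.get_ee_pos(),bot.get_time_s())
t=bot.ik([440,150,300],Q(28)); print(t); bot.movej(t)
print(bot.get_ee_pos(),bot.get_force(),bot.get_time_s())
s=snap('wrist','w1')
print(proj(s,[518,189.5,78]))
E
```

```text
400
[ 1.30591511  0.2451649  -0.24862249  2.02000564  0.07732607  0.88494105
 -0.21262233]
[364.46545571 165.20002001 340.00502933] 4.5167
[-0.50711188  0.38609592  0.11453     1.94371334 -0.05917368  0.8149454
 -1.44243851]
[439.87204332 149.79606721 300.04239593] [-0.42900153 -0.23794427 -0.59176388] 5.6417
[282.10184234  96.32161844]
```

View pics/w1.png

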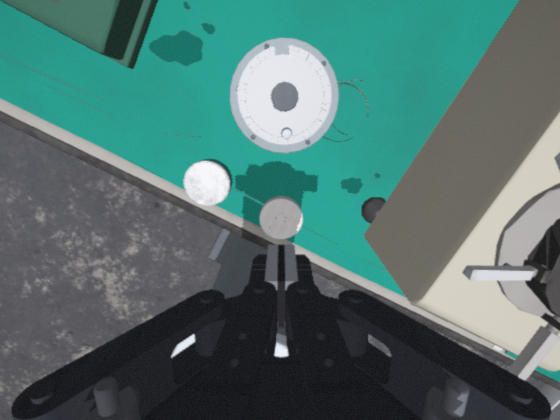

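The wrist view has the boss at (284.5,96), the stud at (286,132) and the notch at (281,48), with clear room around the fixture. I'll refine the axis from this, then push to about 10° short.

```bash
cat >> h.py <<'E'
def pushpose(c,th,L,z,r=44):
    a=np.radians(th); rh=np.array([np.cos(a),np.sin(a)]); t=np.array([-rh[1],rh[0]])
    return [*(c+r*rh-L*t),z],Q(th+180)
E
python3 - <<'E'
from h import *
s=load('w1')
for k,u,v,z in(('boss',284.5,96,78),('stud',286,132,76),('notch',281,48,58)): print(k,plane(s,u,v,z)[:2].round(1))
c=np.array([518,189.5]); print(np.round(plane(s,284.5,96,78)[:2]-c,1))
th=-152
p,q=pushpose(c,th,36,130); bot.move_pose(p,q)
p[2]=65; bot.servo_line(p,max_speed=100); print(bot.get_force())
L=36
for L in (30,25,21): bot.servo_line(pushpose(c,th,L,65)[0],max_speed=60)
f0=bot.get_force()
for th in list(range(-144,-84,8))+[-84]:
    p,q=pushpose(c,th,20.5,65); bot.servo_line(p,q,max_speed=50); print(th,np.round(bot.get_force(),1))
p,q=pushpose(c,th,32,65); bot.servo_line(p); p,q=pushpose(c,th,75,150,r=70); bot.servo_line(p)
bot.move_pose([440,150,240],Q(28))
snap('wrist','w2');snap('scene','scene2'); print(bot.get_time_s())
E
```

```text
boss [519.6 187.3]
stud [485.2 166.7]
notch [564.1 215.5]
[ 1.6 -2.2]
[ 0.54333032  0.16005157 -0.25241375]
-144 [ 0.1 -0.   0.5]
-136 [-1.8  0.4  0.2]
-128 [-0.3 -1.2  0.8]
-120 [-1.2 -0.1 -0.3]
-112 [-0.5 -0.3  0.2]
-104 [ 0.9  0.6 -0.4]
-96 [-0.1 -0.2  0.6]
-88 [-0.4 -0.3 -0.1]
-84 [-0.5  0.   0.1]
12.55
```

View pics/w2.png

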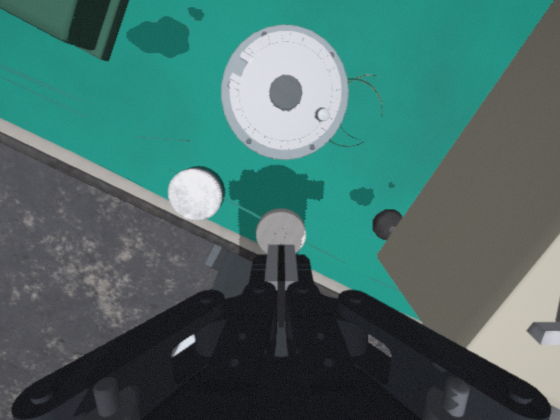

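The disc has turned: the stud is now at (322,115), the notch at (241,69) and the boss at (285.5,92). I'll measure the stud and notch angles and continue.

```bash
cat > ang.py <<'E'
from h import *
def ang(s,stud,notch):
    a=plane(s,*stud,76)[:2];b=plane(s,*notch,58)[:2]; d=a-b; ctr=a-d*42/98
    return np.degrees(np.arctan2(d[1],d[0])),np.linalg.norm(d),ctr
E
python3 - <<'E'
from ang import *
print(ang(load('w1'),(286,132),(281,48)),ang(load('w2'),(322,114.5),(241,69)),plane(load('w2'),285.5,92,78))
s=load('w2');im=s['image'][15:170,205:365];cv2.imwrite('pics/c3.png',cv2.resize(im,(620,600),interpolation=cv2.INTER_CUBIC)[:,:,::-1])
E
```

```text
(np.float64(-148.27678396608093), np.float64(92.7340090290032), array([519.00817829, 187.6346834 ])) (np.float64(-90.13065199781545), np.float64(89.57007345072849), array([519.44106756, 185.31219823])) [520.58532055 187.74376201  78.        ]
```

View pics/c3.png

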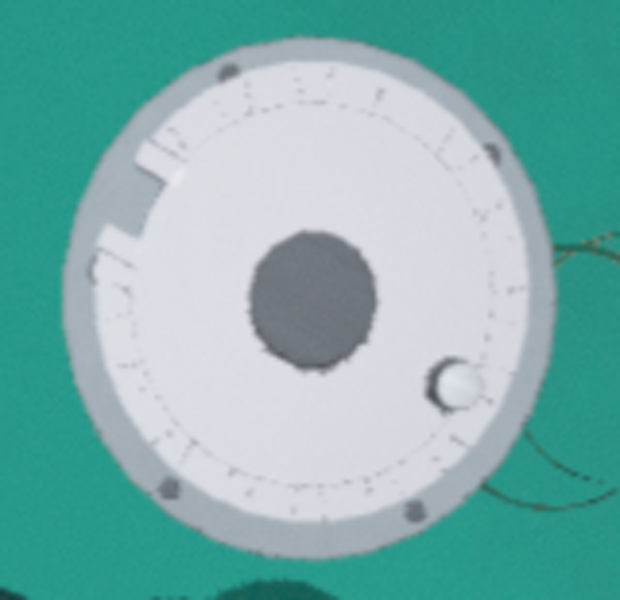

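The crop shows the notch mouth centred at (118,193), the stud top at (463,384) and the boss at (312,300). The pin tip is just visible beyond the rim at (97,265).

```bash
python3 - <<'E'
from ang import *
s=load('w2'); f=lambda x,y:(205+x*160/620,15+y*155/600)
st,no,bo,pi=f(463,384),f(118,193),f(312,300),f(97,265)
print(ang(s,st,no)); b=plane(s,*bo,78)[:2];p=plane(s,*pi,44)[:2];n=plane(s,*no,58)[:2]; print(b,p,n)
# flange circle at z=10 from mask
im=s['image'].astype(int); g=((im[...,1]-im[...,0])<40)&(im.min(2)>60); m=np.zeros(g.shape,np.uint8); m[20:165,210:360]=g[20:165,210:360]
k,l,stt,_=cv2.connectedComponentsWithStats(m); i=1+stt[1:,4].argmax(); cs,_=cv2.findContours((l==i).astype(np.uint8),0,1)
h=cv2.convexHull(max(cs,key=cv2.contourArea))[:,0]; w=np.array([plane(s,*x,10)[:2] for x in h])
A=np.c_[2*w,np.ones(len(w))];x=np.linalg.lstsq(A,(w**2).sum(1),rcond=None)[0];print('flange',x[:2],np.sqrt(x[2]+x[:2]@x[:2]))
for c in (b,x[:2]):
  for q in(p,n): print(np.degrees(np.arctan2(*(q-c)[::-1])),np.linalg.norm(q-c))
E
```

```text
(np.float64(-89.78057697637746), np.float64(97.95475664172022), array([520.56617674, 186.93134761]))
[520.20360282 187.5197618 ] [502.32412905 242.69864688] [520.35181564 242.9050838 ]
flange [519.41479642 187.39755897] 73.21877245421246
107.9537479757042 58.00331836512198
89.8466751064517 55.38552031573251
107.17363749361823 57.88178672586113
89.03288521803314 55.515433146221895
```

```bash
python3 - <<'E'
from h import *
c=np.array([519.8,187.4]); th=-90
p,q=pushpose(c,th,45,110,r=46); bot.move_pose(p,q); p,q=pushpose(c,th,32,110); bot.servo_line(p); p[2]=65; bot.servo_line(p,max_speed=100)
bot.servo_line(pushpose(c,th,19,65)[0],max_speed=60)
for th in (-85,-80,-76,-73):
    p,q=pushpose(c,th,17.8,65); bot.servo_line(p,q,max_speed=40)
p,q=pushpose(c,th,32,65); bot.servo_line(p); p[2]=150; bot.servo_line(p)
bot.move_pose([440,150,230],Q(28))
s=snap('wrist','w3'); print(bot.get_time_s(), proj(s,[520,187.5,78]))
x,y=proj(s,[520,187.5,60]).astype(int); x-=80;y=max(y-75,0); print(x,y)
cv2.imwrite('pics/c4.png',cv2.resize(s['image'][y:y+150,x:x+160],None,fx=4,fy=4,interpolation=cv2.INTER_CUBIC)[:,:,::-1])
E
```

```text
17.55 [285.53006907  92.4030318 ]
205 18
```

View pics/c4.png

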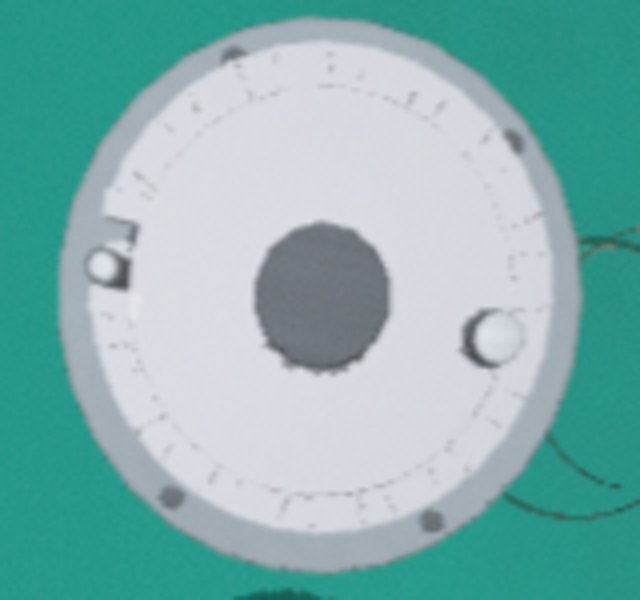

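The pin tip now shows inside the notch at (104,265). The notch spans roughly (105,218) to (93,290) at the rim, with its inner corners at (136,222) and (128,290). The stud top is at (497,337). I'll compute what angle is left.

```bash
python3 - <<'E'
from ang import *
s=load('w3'); f=lambda x,y:(205+x/4,18+y/4)
c=np.array([519.8,187.4]); b=plane(s,*f(322,292),78)[:2]; print('boss',b)
P=lambda x,y,z:plane(s,*f(x,y),z)[:2]
for n,q in (('pin',P(104,265,44)),('mouth',(P(105,218,58)+P(93,290,58))/2),('inner',(P(136,222,58)+P(128,290,58))/2),('stud',P(497,337,76))):
    for cc in(c,b): d=q-cc; print(n,q.round(1),np.degrees(np.arctan2(d[1],d[0])).round(1),np.linalg.norm(d).round(1))
print(ang(s,f(497,337),f(99,254)))
# candidates: project ideal notch corners
for a in (104,105,106,107,108):
    A=np.radians(a);r=np.array([np.cos(A),np.sin(A)]);t=np.array([-r[1],r[0]])
    print(a,[((proj(s,[*(c+R_*r+w*t),58])-[205,18])*4).round(0).tolist() for R_,w in((55.4,-8),(55.4,8),(47,-8),(47,8))])
E
```

```text
boss [521.04218359 188.09467821]
pin [502.4 239.9] 108.3 55.3
pin [502.4 239.9] 109.8 55.0
mouth [504.2 239.7] 106.6 54.5
mouth [504.2 239.7] 108.1 54.2
inner [507.6 232.5] 105.2 46.7
inner [507.6 232.5] 106.9 46.4
stud [531.6 147.8] -73.4 41.3
stud [531.6 147.8] -75.3 41.7
(np.float64(-73.42882003021451), np.float64(95.85152450578785), array([519.90469285, 187.17334495]))
104 [[104.0, 207.0], [91.0, 277.0], [138.0, 217.0], [125.0, 286.0]]
105 [[102.0, 212.0], [91.0, 281.0], [137.0, 220.0], [125.0, 290.0]]
106 [[101.0, 216.0], [90.0, 286.0], [136.0, 224.0], [125.0, 293.0]]
107 [[100.0, 220.0], [90.0, 290.0], [135.0, 227.0], [125.0, 297.0]]
108 [[99.0, 224.0], [90.0, 294.0], [134.0, 231.0], [125.0, 301.0]]
```

```bash
python3 - <<'E'
from h import *
c=np.array([519.8,187.4]); th=-75
p,q=pushpose(c,th,45,110,r=46); bot.move_pose(p,q); p,q=pushpose(c,th,32,110); bot.servo_line(p); p[2]=65; bot.servo_line(p,max_speed=100)
bot.servo_line(pushpose(c,th,19,65)[0],max_speed=60)
for th in (-73,-71.5):
    p,q=pushpose(c,th,17.8,65); bot.servo_line(p,q,max_speed=30)
p,q=pushpose(c,th,32,65); bot.servo_line(p); p[2]=110; bot.servo_line(p)
b=[520,187.5]; bot.servo_line([*b,110]); bot.servo_line([*b,84]); bot.hold(.3)
f0=np.array(bot.get_force())
for z in np.arange(81,62,-1):
    bot.servo_line([*b,z],max_speed=15); f=np.array(bot.get_force())-f0; print(z,round(bot.get_ee_pos()[2],2),f.round(1))
    if f[2]>28: break
bot.servo_line([*b,110],max_speed=100)
p=[440,150,230]; bot.move_pose(p,Q(28))
s=snap('wrist','w4'); print(bot.get_time_s())
x,y=proj(s,[520,187.5,60]).astype(int); x-=80;y=max(y-75,0); print(x,y)
d=snap('side','side4')
cv2.imwrite('pics/c5.png',np.hstack([cv2.resize(s['image'][y:y+150,x:x+100],(400,600),interpolation=cv2.INTER_CUBIC),cv2.resize(d['image'][168:288,230:310],(400,600),interpolation=cv2.INTER_CUBIC)])[:,:,::-1])
E
```

```text
81 80.88 [-0.3  0.1 -0.2]
80 79.91 [-0.7  1.2 -0.1]
79 78.92 [-0.1  0.1 -0.6]
78 77.99 [-0.7  0.9 -0.3]
77 77.25 [-1.3  1.1  3. ]
76 76.24 [-1.8  0.8  5.2]
75 75.17 [-1.1 -0.   3.6]
74 74.14 [-1.1  0.3  5.4]
73 73.11 [-0.4  0.3  4.9]
72 72.07 [-1.2  0.3  3.3]
71 71.01 [-0.6  1.   3.9]
70 70.01 [-1.5  0.1  4.4]
69 68.99 [-0.4  0.3  4.4]
68 68.13 [-0.9  0.3  5.8]
67 68.05 [-2.6 -0.1 14.7]
66 68.0 [-4.2 -1.1 23.8]
65 67.94 [-5.5 -2.3 30.5]
27.925
205 18
```

View pics/c5.png

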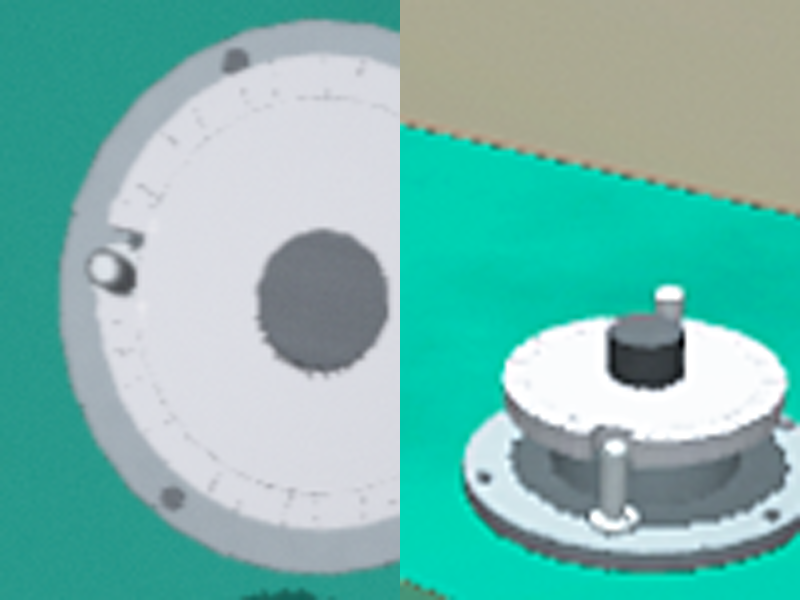

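The boss went down 10 mm, from 78 to 68, to a hard stop. The pictures show the disc level, with the pin standing in the notch, and the arm is clear.

```bash
python3 -c "
from plant import bot
print(bot.hand_in())"
```

```text
the job is handed in; nothing more can be done
None
```

The disc is turned with its notch over the pin and pressed down the full 10 mm to its hard seat; the job was handed in at about 28 s with the arm clear of everything, but no verdict came back.

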